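# Seat a keyed bayonet collar on a sprung filling spigot

### The job

Pick up the black knurled collar and put it over the steel spigot of the blue filling mount, then turn it until its hidden keyways drop over the lugs. Push it fully home against the spring plate, down on to the aluminium seat, and finish while still gripping it and holding it there. Leave the grease jar, the bolt and the scraper where they are.

Things in the scene. Friction and masses are not known exactly. Their poses are not given: they have to be found in the camera images.
- collar: Loose knurled collar, black with fine grey ribs and an aluminium top rim, 50 mm across, 40 mm high, about 0.14 kg, standing upright on the table. Origin: centre of its underside; z is its axis, up. A 28 mm bore runs right through. Hidden inside, in a lip 1.5 to 24 mm above the underside: four keyways 10.6 mm wide, out to 20 mm from the axis, along its own +x, +y, -x and -y.
- mount: Fixed blue foot plate 100 x 100 x 14 mm (four bolt heads to 20 mm) with an aluminium seat tube, 57 mm across, on it. Origin: centre of the underside, on the table; z up. Tube, spring plate and spigot all share this axis. Home is with the collar's underside on the flat top of the tube, 40 mm above the table.
- spigot_tip (a point): Centre of the top of the steel spigot, on the mount's axis, 84 mm above the table. The spigot is 26 mm across and tapers over its last 12 mm to 15 mm across.
- lug_level (a point): On the mount's axis level with the tops of the four brass lugs, 63.5 mm above the table. Lugs: 6 mm wide, 8 mm high, 90 degrees apart, out to 18 mm from the axis, at an angle that differs each time and is not told. Off the keyways the collar stops on them, underside at 62 mm; turned into line (up to 90 degrees, within about 0.1 rad) it drops past them and stays in the keyways.
- spring_plate (a joint): Orange sprung plate inside the seat tube, round the spigot, 40 mm across. Value: how far it is pressed down, m. It meets the lip inside the collar: pressing starts with the underside at 50 mm and the value is 0.010 with it on the seat. It pushes up with 5 N at 0, rising evenly to 12 N at 0.010, so it lifts the collar off the seat if let go.
- grease_jar: Bystander: white jar with yellow lid, 66 mm across, 68 mm high, loose. Origin: centre of the underside.
- bolt: Bystander: hex bolt lying on its side, 47 x 18 x 16 mm, loose. Origin: centre of the underside.
- scraper: Bystander: putty scraper with wooden handle lying flat, 158 x 60 x 13 mm, long side along its own y, loose. Origin: centre of the underside.
There are look-alikes about, which are no part of the job. There is more than one size of the mount; the job needs the larger.

How it is judged:
By the outcome, as a careful person would: the job done as asked, in the order asked, and still so for the second after the job is handed in, while the arm keeps its last pose, push and grip.
It also fails if it takes over 72 s, if anything falls off the work surface, if the arm or the gripper's body presses on something with over 40 N, if the wrist force passes 120 N, or if a joint passes its speed limit or range.

### The arm

A 6-joint arm with a two-finger parallel gripper is mounted at the origin on a cart in front of the work surface, level with it; the furniture and walls round the work are solid. World frame = base frame: x ahead of the robot, y to its left, z up, the work surface at z = 0. Lengths are in m, angles in rad, forces in N, time in s.
With the tool pointing down it reaches from about 0.35 to 0.775 m from the base axis. Payload 5.5 kg.
Tool frame: the origin (TCP) lies midway between the tips of the shut fingers; the grasp point (between the pads) lies 19 mm behind it; z points along the fingers, y is the line along which they close (so a half turn about z gives the same grasp; the last joint's range is limited). The gripper opens to 85 mm and grips with 20 to 120 N. Pads are 22 mm wide; open, the fingers measure 114 mm over their backs; the gripper's body (76 mm by 85 mm) begins 54 mm behind the grasp point. The pads swing forward as they close: fully open they stand 13 mm farther back than shut.
Start: joints at [-1.322, 0.313, 0.046, 1.304, 0, 1.431], TCP at [0.218, -0.532, 0.231] pointing down, gripper open.
Joint ranges: [-2.76, 2.76], [-0.86, 1.69], [-1.03, 1.26], [-2.2, 2.34], [-1.47, 1.5], [-3.14, 3.14]. Speed limits (rad/s): [2.57, 2.57, 3.14, 3.14, 3.14, 3.14].

### API

Orientations are given as a unit quaternion [w, x, y, z].
In Python, from workcell import telemetry, imaging, env gives the robot as it stands. The module is installed in compiled form; this text tells all that it offers.
- The arm moves only by the tool step_arm, never from a script. Its argument "moves" is a list of rows, each a list of 3 entries, a list of its own where there are three numbers: the shift along the tool's x, y, z in mm, then the turn, a rotation vector about the tool's x, y, z in rad, then the finger opening in mm, from 0 to 85.4. A call has 1 to 8 rows; each row is the pose to reach, as a shift and turn from the pose commanded when the call began, along the tool's axes at that moment; what a row does not reach only later rows make up. A row lasts 1/12 s, in which the tool goes at most 41.7 mm and 7.16 degrees, less where a joint would pass 70% of its speed; a pose out of reach is approached as far as the arm can. A call with a gripper value outside its range is refused whole. The fingers move at their own pace and stop on an object; "grip_force" is the grip in N (left out, the last holds). Time passes only in rows, so rows that repeat a pose let the fingers close. It gives the time, the measured TCP pose, the force, the opening and the grip force at its end, in the units of the state.
- telemetry.get_state(): the state, without advancing time (a new reading comes with each control period).
- imaging.read_camera(name): name is "scene" or "side" or "wrist"; returns the picture (400x640x3 uint8, red, green, blue); there is no depth.
- imaging.camera_params(name): a dict with "camera_matrix" (3x3 intrinsics, pixels), "pose" (4x4, takes a point from camera to world coordinates). Camera axes: x right, y up, looking along -z (the intrinsics and any distortion apply to the point x, -y, -z); pixel columns grow to the right and rows downward; lengths in m; the calibration is good to about 2 mm. A picture is of the moment at which its call begins: read the wrist's pose just before it. camera_params takes no time and is no camera call; for the wrist camera it gives the pose at the moment of the call.
- env.hand_in(): hands the job in; it is judged then, once.
The state is a dict: "clock": time; "joint_pos": joint angles; "qvel": joint speeds; "tau": joint torques, N m; "tcp_pos": TCP position; "orientation": TCP orientation; "wrist_force": force on the tool from outside, world axes, zero at the start; "ft_torque": the same for the moment, N m; "finger_gap": finger opening in m; "grip_force": force on a finger pad.
Only numpy, scipy, OpenCV 4.12 (cv2) and the standard library are available. Lean on these libraries where they do the work, as an engineer would, in place of code of your own. Each camera call takes 0.05 s, during which the arm holds its last target. There are 200 camera calls.

## Working session

There is one attempt and no reset: what is moved stays moved. The work goes in short steps, Python scripts to look and compute and a tool call to move; the robot and the scene stay as the last step left them, time stands still between calls to the robot, and variables do not carry over. Pictures are saved under pics/ and viewed, at most 10 in all, crops included, and the job is handed in when it is done.

Besides the shell and the picture viewer there is one more tool, called after "Emit:" as a command line: name --argument value ..., lists and objects as JSON in quotes. step_arm: Moves the arm, as the interface text tells. Its arguments: {"type":"object","properties":{"moves":{"type":"array"},"grip_force":{"type":"number"}},"required":["moves"]}

```bash
mkdir -p pics
cat > h.py <<'E'
import numpy as np, cv2
from workcell import telemetry, imaging, env
def shot(n,f=None):
    P=imaging.camera_params(n); im=imaging.read_camera(n)
    if f: cv2.imwrite('pics/'+f,im[:,:,::-1])
    return im,P
def ray(P,u,v):
    K=np.array(P['camera_matrix']);T=np.array(P['pose'])
    d=np.linalg.inv(K)@[u,v,1]; d=T[:3,:3]@[d[0],-d[1],-d[2]]
    return T[:3,3],d
def onz(P,u,v,z):
    o,d=ray(P,u,v); return o+d*(z-o[2])/d[2]
def proj(P,p):
    K=np.array(P['camera_matrix']);T=np.array(P['pose'])
    c=T[:3,:3].T@(np.array(p)-T[:3,3]); q=K@[c[0],-c[1],-c[2]]; return q[:2]/q[2]
E
python3 - <<'E'
from h import *
a,P=shot('scene','s1.png'); b,Q=shot('side','d1.png')
print(P,Q); print(telemetry.get_state())
E
```

```text
{'camera_matrix': array([[512.7209303 ,   0.        , 324.29518855],
       [  0.        , 512.7209303 , 205.09847623],
       [  0.        ,   0.        ,   1.        ]]), 'pose': array([[ 0.99571379,  0.06889297, -0.06170741,  0.52869277],
       [-0.09096487,  0.60888764, -0.78802363, -0.73454444],
       [-0.01671641,  0.7902592 ,  0.61254466,  0.77523199],
       [ 0.        ,  0.        ,  0.        ,  1.        ]])} {'camera_matrix': array([[489.88976049,   0.        , 322.48229245],
       [  0.        , 489.88976049, 202.36497201],
       [  0.        ,   0.        ,   1.        ]]), 'pose': array([[-0.9887905 ,  0.0899952 , -0.11913949,  0.45517521],
       [-0.14927418, -0.57846785,  0.80193027,  1.06960908],
       [ 0.00325151,  0.81072548,  0.58541747,  0.75304291],
       [ 0.        ,  0.        ,  0.        ,  1.        ]])}
{'clock': 0.1, 'joint_pos': array([-1.32158595e+00,  3.13946360e-01,  4.51204187e-02,  1.30362286e+00,
       -2.14447755e-05,  1.43121668e+00]), 'qvel': array([ 0.00132988, -0.00291617,  0.00519789,  0.00220072,  0.00143251,
       -0.00078278]), 'tau': array([ 4.32187429e-03, -4.81725168e+01,  2.99244958e+01,  1.26796751e-02,
        2.23890129e-05,  1.63062225e-06]), 'tcp_pos': array([ 0.21784794, -0.53164586,  0.23049745]), 'orientation': array([-8.24406593e-04,  9.81164379e-01,  1.93172923e-01, -5.59739774e-05]), 'wrist_force': array([-0.00653604, -0.97425798, -0.31413868]), 'ft_torque': array([-0.03225732,  0.0467929 ,  0.05512632]), 'grip_force': 0.0, 'finger_gap': 0.0856999059105296}
```

View pics/s1.png

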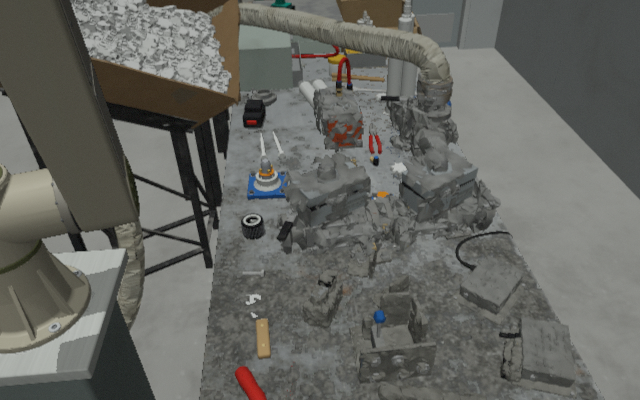

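View pics/d1.png

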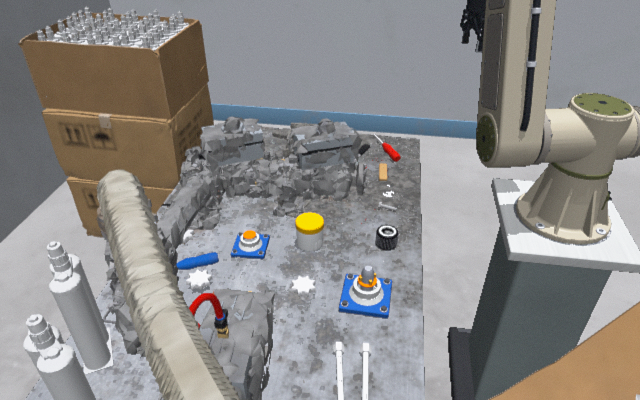

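The scene view shows the black collar at about (252,226) and the large mount at (267,182). In the side view the collar is at (387,237), the large mount at (366,290), the small mount at (250,243) and the jar at (310,232).

Run:
```python
from h import *
for n,f,uvc,uvt,uvt2 in (('scene','s1.png',(252,220),(266,158),0),('side','d1.png',(387,230),(368,267),0)):
    P=imaging.camera_params(n); im=cv2.imread('pics/'+f); h=cv2.cvtColor(im,cv2.COLOR_BGR2HSV)
    m=cv2.inRange(h,(100,150,80),(125,255,255)); k,l,s,c=cv2.connectedComponentsWithStats(m)
    for i in range(1,k):
        if s[i,4]>60: print(n,s[i],c[i],onz(P,*c[i],.014).round(3))
    print(n,'collar top',onz(P,*uvc,.04).round(3),'tip',onz(P,*uvt,.084).round(3))
    # mount plate corners, hull
    x,y=uvt; m2=np.zeros_like(m); m2[y:y+60,x-40:x+40]=m[y:y+60,x-40:x+40]
    hull=cv2.convexHull(cv2.findNonZero(m2)); q=cv2.minAreaRect(np.array([onz(P,*p[0],.014)[:2]*1000 for p in hull],np.float32)); print(q)
W=imaging.camera_params('wrist'); print(W)
```

```text
scene [248 177  37  22 292] [262.70205479 191.3869863 ] [0.456 0.318 0.014]
scene [374 311  11  12 106] [378.96226415 316.41509434] [ 0.677 -0.109  0.014]
scene collar top [0.435 0.175 0.04 ] tip [0.471 0.363 0.084]
((467.3736877441406, 344.4740295410156), (106.14881134033203, 96.82356262207031), 87.80302429199219)
side [231 234  38  25 322] [250.35093168 248.91614907] [0.741 0.261 0.014]
side [176 253  42  16 400] [197.4775 260.8275] [0.845 0.318 0.014]
side [339 275  53  43 832] [365.34134615 300.76442308] [0.47  0.379 0.014]
side collar top [0.437 0.178 0.04 ] tip [0.47  0.355 0.084]
((470.3850402832031, 361.82135009765625), (106.6551742553711, 98.16023254394531), 87.9317626953125)
{'camera_matrix': array([[351.11438612,   0.        , 311.99891916],
       [  0.        , 351.11438612, 201.30062558],
       [  0.        ,   0.        ,   1.        ]]), 'pose': array([[ 0.37885122,  0.88634632,  0.26619909,  0.28501657],
       [-0.92545605,  0.3633644 ,  0.10722598, -0.50464805],
       [-0.00168792, -0.28697825,  0.95793561,  0.37219302],
       [ 0.        ,  0.        ,  0.        ,  1.        ]])}
```

```bash
cat >> h.py <<'E'
from scipy.spatial.transform import Rotation as R
def R0(s): return R.from_quat(np.roll(s['orientation'],-1))
def to(p,yaw,s=None):
    s=s or telemetry.get_state(); A=R0(s)
    B=R.from_matrix(np.array([[np.cos(yaw),np.sin(yaw),0],[np.sin(yaw),-np.cos(yaw),0],[0,0,-1.]]))
    d=A.inv().apply(np.array(p)-s['tcp_pos'])*1000; r=(A.inv()*B).as_rotvec()
    x=A.as_matrix()[:,0]; print('t',s['clock'],'tcp',s['tcp_pos'].round(4),'yaw',np.arctan2(x[1],x[0]).round(3),'F',s['wrist_force'].round(1),'j',s['joint_pos'].round(2)); print('shift',d.round(1),'rot',r.round(3))
E
python3 - <<'E'
from h import *
P=imaging.camera_params('scene')
for z in (.1,.3,.5): print(onz(P,192,130,z).round(2),onz(P,240,120,z).round(2),onz(P,235,80,z).round(2))
Q=imaging.camera_params('side')
for z in (.1,.3,.5): print(onz(Q,560,350,z).round(2),onz(Q,639,305,z).round(2),onz(Q,480,399,z).round(2))
to([.42,-.2,.25],1.15)
E
```

```text
[0.27 0.5  0.1 ] [0.4  0.54 0.1 ] [0.37 0.81 0.1 ]
[0.35 0.13 0.3 ] [0.44 0.16 0.3 ] [0.42 0.35 0.3 ]
[ 0.43 -0.23  0.5 ] [ 0.48 -0.21  0.5 ] [ 0.47 -0.11  0.5 ]
[0.15 0.52 0.1 ] [-0.01  0.4   0.1 ] [0.29 0.63 0.1 ]
[0.24 0.69 0.3 ] [0.13 0.6  0.3 ] [0.34 0.76 0.3 ]
[0.34 0.86 0.5 ] [0.27 0.81 0.5 ] [0.39 0.9  0.5 ]
t 0.1 tcp [ 0.2178 -0.5316  0.2305] yaw 0.389 F [-0.  -1.  -0.3] j [-1.32  0.31  0.05  1.3  -0.    1.43]
shift [ 312.8 -230.3  -19.1] rot [-0.001 -0.001 -0.761]
```

Emit:
step_arm --moves '[[[313, -230, -19], [0, 0, -0.76], 85], [[313, -230, -19], [0, 0, -0.76], 85], [[313, -230, -19], [0, 0, -0.76], 85], [[313, -230, -19], [0, 0, -0.76], 85], [[313, -230, -19], [0, 0, -0.76], 85], [[313, -230, -19], [0, 0, -0.76], 85], [[313, -230, -19], [0, 0, -0.76], 85], [[313, -230, -19], [0, 0, -0.76], 85]]'

```text
clock: 0.77
tcp_pos: [0.3919, -0.246, 0.2475]
orientation: [-0.0, 0.839, 0.543, -0.0]
wrist_force: [1.6, 0.3, -0.3]
finger_gap: 0.0847
grip_force: 0.0
```

Run:
```python
from h import *
to([.437,.177,.2],1.97)
```

```text
t 0.7667 tcp [ 0.3919 -0.246   0.2475] yaw 1.149 F [ 1.6  0.3 -0.3] j [-0.73  0.09 -0.19  1.29 -0.    1.26]
shift [ 404.4 -132.    47.6] rot [-0.    -0.    -0.821]
```

Emit:
step_arm --moves '[[[404, -132, 48], [0, 0, -0.82], 85], [[404, -132, 48], [0, 0, -0.82], 85], [[404, -132, 48], [0, 0, -0.82], 85], [[404, -132, 48], [0, 0, -0.82], 85], [[404, -132, 48], [0, 0, -0.82], 85], [[404, -132, 48], [0, 0, -0.82], 85], [[404, -132, 48], [0, 0, -0.82], 85], [[404, -132, 48], [0, 0, -0.82], 85]]'

```text
clock: 1.43
tcp_pos: [0.4261, 0.0834, 0.2099]
orientation: [0.0, 0.552, 0.834, -0.0]
wrist_force: [0.9, -0.3, -0.1]
finger_gap: 0.0852
grip_force: 0.0
```

Run:
```python
from h import *
to([.437,.177,.2],1.97)
```

```text
t 1.4333 tcp [0.4261 0.0834 0.2099] yaw 1.972 F [ 0.9 -0.3 -0.1] j [ 0.01  0.05 -0.33  1.19 -0.    1.18]
shift [81.9 46.6  9.8] rot [-0.     0.     0.002]
```

Emit:
step_arm --moves '[[[41, 23, 5], [0, 0, 0], 85], [[82, 47, 10], [0, 0, 0], 85], [[82, 47, 10], [0, 0, 0], 85], [[82, 47, 10], [0, 0, 0], 85], [[82, 47, 10], [0, 0, 0], 85]]'

```text
clock: 1.85
tcp_pos: [0.4375, 0.1755, 0.1996]
orientation: [-0.0, 0.552, 0.834, -0.001]
wrist_force: [-0.4, -0.2, -0.4]
finger_gap: 0.0852
grip_force: 0.0
```

Run:
```python
from h import *
im,P=shot('wrist','w1.png'); print(proj(P,[.437,.177,.04]),proj(P,[.47,.358,.084]))
to([.437,.177,.2],1.97)
```

```text
[313.18130276 180.50818353] [472.70029245 -40.05863453]
t 1.9 tcp [0.4377 0.1747 0.1998] yaw 1.969 F [ 0.6  0.2 -0.6] j [ 0.21  0.13 -0.27  1.18 -0.    1.38]
shift [ 2.4  0.2 -0.2] rot [-0.001  0.    -0.001]
```

View pics/w1.png

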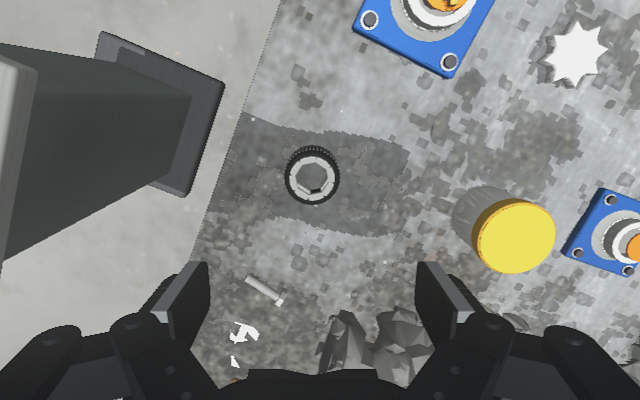

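The wrist view shows the collar's top rim at about (312,176). It has the dark ribbed ring around it, and the jar is well clear at (513,237).

Run:
```python
from h import *
im=cv2.imread('pics/w1.png'); P=imaging.camera_params('wrist')
g=im[140:212,275:350].max(2); m=(g<50).astype(np.uint8)
k,l,s,c=cv2.connectedComponentsWithStats(m); i=1+s[1:,4].argmax(); print(s[i])
hull=cv2.convexHull(cv2.findNonZero((l==i).astype(np.uint8)))+[275,140]
# rim inner bright ring
m=(g>150).astype(np.uint8); k,l,s,c=cv2.connectedComponentsWithStats(m); i=1+s[1:,4].argmax(); print(s[i])
h2=cv2.convexHull(cv2.findNonZero((l==i).astype(np.uint8)))+[275,140]
w=np.array([onz(P,*p[0],.04)[:2]*1000 for p in h2],np.float32); print('rim',cv2.fitEllipse(w))
w=np.array([onz(P,*p[0],.038)[:2]*1000 for p in hull if p[0][1]>178],np.float32)
A=np.c_[2*w,np.ones(len(w))]; x=np.linalg.lstsq(A,(w**2).sum(1),rcond=None)[0]; print('dark',x[:2],np.sqrt(x[2]+x[0]**2+x[1]**2))
```

```text
[ 10   5  54  59 478]
[ 14  17  46  44 782]
rim ((435.29083251953125, 177.21798706054688), (38.96504592895508, 39.552249908447266), 93.65974426269531)
dark [435.07628471 177.78107877] 24.18545049610118
```

Run:
```python
from h import *
to([.4352,.1777,.004],1.97)
```

```text
t 1.9 tcp [0.4377 0.1747 0.1998] yaw 1.969 F [ 0.6  0.2 -0.6] j [ 0.21  0.13 -0.27  1.18 -0.    1.38]
shift [  3.8  -0.9 195.8] rot [-0.001  0.    -0.001]
```

Emit:
step_arm --moves '[[[2, -1, 35], [0, 0, 0], 85], [[2, -1, 70], [0, 0, 0], 85], [[2, -1, 105], [0, 0, 0], 85], [[2, -1, 135], [0, 0, 0], 85], [[2, -1, 135], [0, 0, 0], 85], [[2, -1, 135], [0, 0, 0], 85]]'

```text
clock: 2.4
tcp_pos: [0.4351, 0.1748, 0.0645]
orientation: [-0.001, 0.554, 0.832, -0.002]
wrist_force: [-0.1, 0.2, 0.8]
finger_gap: 0.0849
grip_force: 0.0
```

Run:
```python
from h import *
to([.4352,.1777,.004],1.97)
```

```text
t 2.4 tcp [0.4351 0.1748 0.0645] yaw 1.966 F [-0.1  0.2  0.8] j [ 0.21  0.24 -0.49  0.84 -0.    1.39]
shift [ 2.6  1.4 60.5] rot [-0.004 -0.    -0.004]
```

Emit:
step_arm --moves '[[[2.5, 1, 25], [0, 0, 0], 85], [[2.5, 1, 50], [0, 0, 0], 85], [[2.5, 1, 60], [0, 0, 0], 85], [[2.5, 1, 60], [0, 0, 0], 85], [[2.5, 1, 60], [0, 0, 0], 60], [[2.5, 1, 60], [0, 0, 0], 45], [[2.5, 1, 60], [0, 0, 0], 40], [[2.5, 1, 60], [0, 0, 0], 40]]' --grip_force 60

```text
clock: 3.07
tcp_pos: [0.4381, 0.1794, 0.0074]
orientation: [0.001, 0.553, 0.833, 0.001]
wrist_force: [-0.8, -1.0, 9.3]
finger_gap: 0.0458
grip_force: 60.0
```

Emit:
step_arm --moves '[[[0, 0, 0], [0, 0, 0], 40], [[0, 0, 0], [0, 0, 0], 40], [[0, 0, 0], [0, 0, 0], 40]]'

```text
clock: 3.32
tcp_pos: [0.4381, 0.1794, 0.0073]
orientation: [0.001, 0.553, 0.833, 0.001]
wrist_force: [-1.4, -1.1, 9.8]
finger_gap: 0.0461
grip_force: 60.2
```

Run:
```python
from h import *
a,_=shot('side'); b,_=shot('scene'); w,_=shot('wrist')
c=[cv2.resize(a[190:290,330:450],None,fx=3.3,fy=3,interpolation=2),cv2.resize(b[160:260,200:320],None,fx=3.3,fy=3,interpolation=2)]
t=np.hstack(c); t=np.vstack([t,np.hstack([cv2.resize(w[100:400,100:540],None,fx=.9,fy=.9),np.zeros((270,t.shape[1]-396,3),np.uint8)])])
cv2.imwrite('pics/g1.png',t[:,:,::-1])
```

```text
(no output)
```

View pics/g1.png

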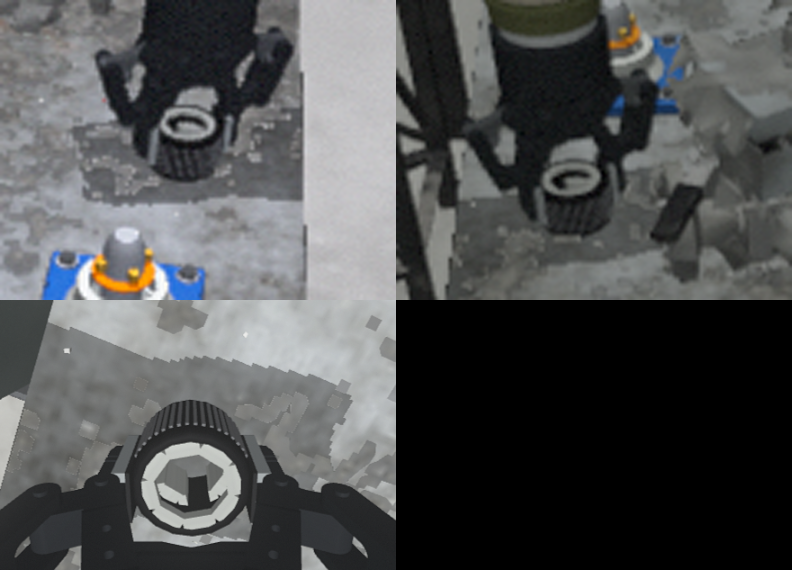

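The collar stands upright between the pads in both outer views and the wrist view, so the grip is sound. The mount's brass lugs can be seen in the side crop.

Emit:
step_arm --moves '[[[0, 0, -15], [0, 0, 0], 40], [[0, 0, -45], [0, 0, 0], 40], [[0, 0, -80], [0, 0, 0], 40], [[0, 0, -115], [0, 0, 0], 40], [[0, 0, -135], [0, 0, 0], 40], [[0, 0, -135], [0, 0, 0], 40], [[0, 0, -135], [0, 0, 0], 40]]'

```text
clock: 4.05
tcp_pos: [0.4377, 0.1796, 0.1421]
orientation: [0.002, 0.553, 0.833, 0.002]
wrist_force: [-0.7, 0.2, -2.2]
finger_gap: 0.0453
grip_force: 61.8
```

Run:
```python
from h import *
to([.470,.27,.139],1.97); s=telemetry.get_state(); print(s['finger_gap'],s['grip_force'],s['orientation'],s['ft_torque'])
```

```text
t 4.05 tcp [0.4377 0.1796 0.1421] yaw 1.969 F [-0.7  0.2 -2.2] j [ 0.22  0.16 -0.37  1.03 -0.    1.39]
shift [70.8 64.8  3.3] rot [ 0.004  0.001 -0.001]
0.04525816286323526 61.826237216591835 [0.00156729 0.55332626 0.83296166 0.00156785] [0.00496083 0.02610805 0.00064114]
```

Emit:
step_arm --moves '[[[18, 16, 0], [0, 0, 0], 40], [[45, 41, 0], [0, 0, 0], 40], [[71, 65, 0], [0, 0, 0], 40], [[71, 65, 0], [0, 0, 0], 40], [[71, 65, 0], [0, 0, 0], 40], [[71, 65, 0], [0, 0, 0], 40]]'

```text
clock: 4.55
tcp_pos: [0.4673, 0.2693, 0.1384]
orientation: [-0.001, 0.553, 0.833, -0.002]
wrist_force: [0.3, 0.1, -1.3]
finger_gap: 0.0455
grip_force: 62.0
```

Run:
```python
from h import *
to([.470,.358,.139],1.97)
w,P=shot('wrist','w2.png'); print(proj(P,[.47,.358,.084]))
a,_=shot('side','d2.png'); a=a[230:330,310:430]
t=np.vstack([cv2.resize(w,None,fx=1.05,fy=.95)[:,:], ])
cv2.imwrite('pics/d2c.png',cv2.resize(a,None,fx=5,fy=5,interpolation=2)[:,:,::-1])
np.save('P2.npy',P['pose'])
```

```text
t 4.55 tcp [0.4673 0.2693 0.1384] yaw 1.969 F [ 0.3  0.1 -1.3] j [ 0.37  0.29 -0.21  1.07 -0.    1.55]
shift [80.7 36.9 -0.8] rot [-0.004  0.    -0.001]
[383.62908574  80.68080843]
```

View pics/w2.png

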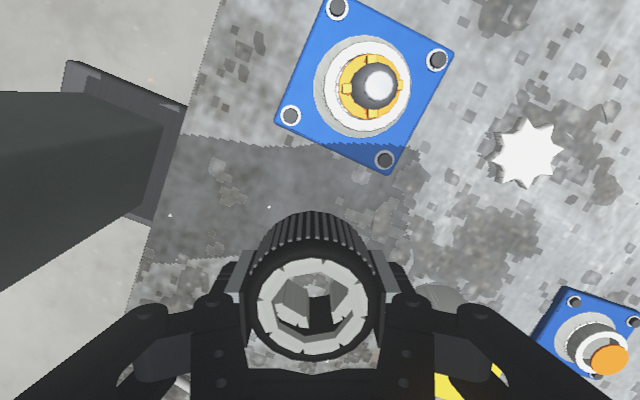

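View pics/d2c.png

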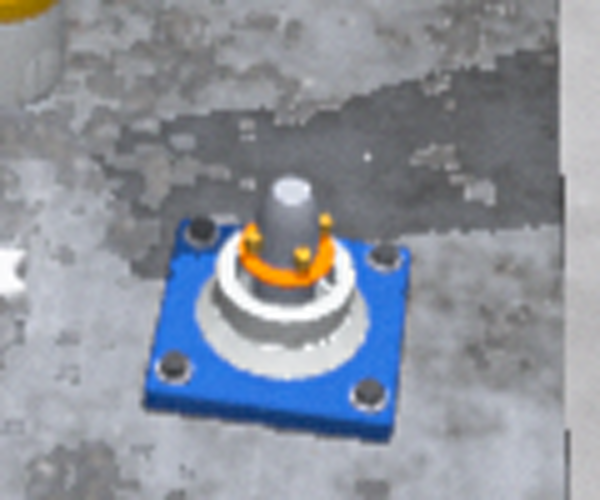

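The wrist view shows the tip at about (379,84), four lugs round (370,87) and the held collar's rim centred at about (314,308). The side crop shows the tip at (368,268) in the full image.

Run:
```python
from h import *
im=cv2.imread('pics/w2.png'); P=imaging.camera_params('wrist'); P['pose']=np.load('P2.npy')
h=cv2.cvtColor(im,cv2.COLOR_BGR2HSV)
# tip disc
m=np.zeros(im.shape[:2],np.uint8); m[66:104,360:398]=((im[66:104,360:398].min(2)>165)&(h[66:104,360:398,1]<60))
k,l,s,c=cv2.connectedComponentsWithStats(m); i=1+s[1:,4].argmax(); print('tip',s[i],c[i],onz(P,*c[i],.084).round(4))
# plate
m=cv2.inRange(h,(100,120,60),(125,255,255)); m[:, 460:]=0; m[185:]=0
w=np.array([onz(P,*p[0],.014)[:2]*1000 for p in cv2.convexHull(cv2.findNonZero(m))],np.float32); print('plate',cv2.minAreaRect(w))
# bolts: dark blobs
m=cv2.inRange(im,(0,0,0),(110,110,110)); 
B=[]
for u,v in ((337,8),(437,60),(290,116),(384,160)):
    r=np.zeros_like(m); y0=max(v-9,0); r[y0:v+10,u-9:u+10]=m[y0:v+10,u-9:u+10]; k,l,s,c=cv2.connectedComponentsWithStats(r); i=1+s[1:,4].argmax(); B.append(onz(P,*c[i],.020)); 
print('bolts',np.array(B).round(4),np.mean(B,0))
# collar rim
m=np.zeros(im.shape[:2],np.uint8); m[250:368,250:378]=im[250:368,250:378].min(2)>150
k,l,s,c=cv2.connectedComponentsWithStats(m); i=1+s[1:,4].argmax(); e=cv2.convexHull(cv2.findNonZero((l==i).astype(np.uint8))); print(s[i])
T=telemetry.get_state()['tcp_pos']
for z in (.031,.035): 
    w=np.array([onz(P,*p[0],T[2]+z)[:2]*1000 for p in e],np.float32); q=cv2.fitEllipse(w); print('rim',z,q,np.array(q[0])-T[:2]*1000)
# lugs: brass angle profile
for u,v in ((372,57),(346,89),(370,114),(404,86)): print(u,v,im[v,u],(onz(P,u,v,.0635)[:2]).round(4))
```

```text
tip [365  71  28  29 654] [378.53058104  85.01070336] [0.4685 0.355  0.084 ]
plate ((468.3623352050781, 354.84991455078125), (97.92206573486328, 97.8582534790039), 87.95689392089844)
bolts [[0.4316 0.391  0.02  ]
 [0.5058 0.3895 0.02  ]
 [0.4306 0.3218 0.02  ]
 [0.5055 0.3149 0.02  ]] [0.46836381 0.35430839 0.02      ]
[ 257  258  111   97 4177]
rim 0.031 ((466.7445373535156, 268.96978759765625), (39.48764419555664, 39.70783615112305), 151.6536865234375) [-0.9177151   0.14709152]
rim 0.035 ((465.7253112792969, 271.4296569824219), (38.05027770996094, 38.262454986572266), 151.6524658203125) [-1.93694117  2.60696091]
372 57 [133 234 241] [0.4615 0.3692]
346 89 [138 237 241] [0.455  0.3475]
370 114 [138 239 243] [0.4741 0.3401]
404 86 [245 243 242] [0.4856 0.3622]
```

Run:
```python
from h import *
to([.4696,.354,.139],1.97)
```

```text
t 4.65 tcp [0.4677 0.2688 0.1392] yaw 1.968 F [-0.2 -0.1 -1.6] j [ 0.37  0.29 -0.21  1.07 -0.    1.55]
shift [77.8 34.7  0.1] rot [-0.003  0.    -0.002]
```

Emit:
step_arm --moves '[[[20, 9, 0], [0, 0, 0], 40], [[50, 22, 0], [0, 0, 0], 40], [[78, 35, 0], [0, 0, 0], 40], [[78, 35, 0], [0, 0, 0], 40], [[78, 35, 0], [0, 0, 0], 40], [[78, 35, 0], [0, 0, 0], 40]]'

```text
clock: 5.15
tcp_pos: [0.4704, 0.3542, 0.1398]
orientation: [-0.0, 0.554, 0.833, -0.001]
wrist_force: [-0.2, -0.5, -1.4]
finger_gap: 0.0454
grip_force: 62.0
```

Run:
```python
from h import *
to([.4696,.354,.139],1.97)
im,P=shot('wrist'); to([.4696,.354,.139],1.97); print('tip px',proj(P,[.4684,.3548,.084]))
cv2.imwrite('pics/w3.png',cv2.resize(im[200:400,200:440],None,fx=3,fy=3,interpolation=2)[:,:,::-1])
T=telemetry.get_state()['tcp_pos']
m=np.zeros(im.shape[:2],np.uint8); m[250:368,250:378]=im[250:368,250:378].min(2)>150
k,l,s,c=cv2.connectedComponentsWithStats(m); i=1+s[1:,4].argmax(); e=cv2.convexHull(cv2.findNonZero((l==i).astype(np.uint8)))
w=np.array([onz(P,*p[0],T[2]+.032)[:2]*1000 for p in e],np.float32); print(cv2.fitEllipse(w))
```

```text
t 5.15 tcp [0.4704 0.3542 0.1398] yaw 1.968 F [-0.2 -0.5 -1.4] j [ 0.51  0.38 -0.08  1.11 -0.    1.68]
shift [ 0.1 -0.8  0.8] rot [-0.001  0.001 -0.002]
t 5.2 tcp [0.4705 0.354  0.1399] yaw 1.968 F [ 0.2 -0.4 -1.8] j [ 0.51  0.38 -0.08  1.11 -0.    1.68]
shift [ 0.3 -0.8  0.9] rot [-0.001  0.001 -0.002]
tip px [310.70637252 221.18804411]
((469.63818359375, 354.0447082519531), (39.36338806152344, 39.45399475097656), 7.143585681915283)
```

View pics/w3.png

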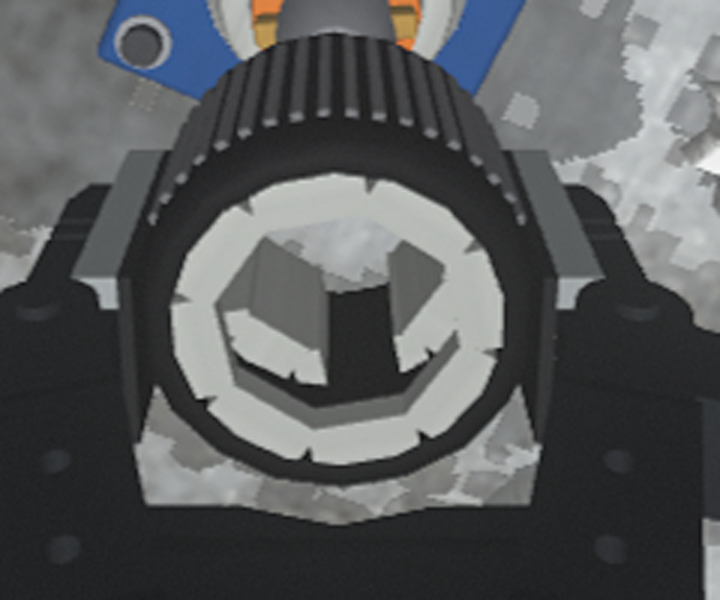

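The wrist crop shows one keyway at about (358,330), roughly 10° from the tool's −x. The lugs are also near tool x, so only a small turn should be needed.

Emit:
step_arm --moves '[[[0, -1, 20], [0, 0, 0], 40], [[0, -1, 35], [0, 0, 0], 40], [[0, -1, 46], [0, 0, 0], 40], [[0, -1, 54], [0, 0, 0], 40], [[0, -1, 60], [0, 0, 0], 40], [[0, -1, 60], [0, 0, 0], 40], [[0, -1, 60], [0, 0, 0], 40]]' --grip_force 80

```text
clock: 5.78
tcp_pos: [0.4701, 0.3548, 0.0803]
orientation: [0.0, 0.554, 0.833, -0.0]
wrist_force: [0.5, 0.3, -1.4]
finger_gap: 0.0455
grip_force: 81.7
```

Emit:
step_arm --moves '[[[0, 0, 4], [0, 0, 0], 40], [[0, 0, 8], [0, 0, 0], 40], [[0, 0, 11], [0, 0, 0], 40], [[0, 0, 11], [0, 0, 0], 40]]'

```text
clock: 6.12
tcp_pos: [0.4697, 0.3552, 0.0687]
orientation: [-0.0, 0.553, 0.833, -0.0]
wrist_force: [-1.0, 1.5, -1.7]
finger_gap: 0.0453
grip_force: 81.8
```

Emit:
step_arm --moves '[[[0, 0, 2], [0, 0, 0], 40], [[0, 0, 4], [0, 0, 0], 40], [[0, 0, 4], [0, 0, 0], 40]]'

```text
clock: 6.37
tcp_pos: [0.4696, 0.3553, 0.0648]
orientation: [-0.0, 0.553, 0.833, 0.0]
wrist_force: [-2.8, 1.5, -1.8]
finger_gap: 0.0454
grip_force: 81.9
```

Emit:
step_arm --moves '[[[0, 0, 2], [0, 0, 0], 40], [[0, 0, 4], [0, 0, 0], 40], [[0, 0, 4], [0, 0, 0], 40]]'

```text
clock: 6.62
tcp_pos: [0.4696, 0.3554, 0.0608]
orientation: [-0.0, 0.553, 0.833, 0.0]
wrist_force: [-1.5, 3.0, -1.5]
finger_gap: 0.0455
grip_force: 81.9
```

Emit:
step_arm --moves '[[[0, 0, 4], [0, 0, 0], 40], [[0, 0, 8], [0, 0, 0], 40], [[0, 0, 11], [0, 0, 0], 40], [[0, 0, 14], [0, 0, 0], 40], [[0, 0, 16], [0, 0, 0], 40], [[0, 0, 16], [0, 0, 0], 40], [[0, 0, 16], [0, 0, 0], 40]]' --grip_force 100

```text
clock: 7.2
tcp_pos: [0.4696, 0.3555, 0.0476]
orientation: [-0.0, 0.553, 0.833, 0.001]
wrist_force: [-8.4, 1.0, 17.8]
finger_gap: 0.0452
grip_force: 103.1
```

Run:
```python
from h import *
to([.4696,.354,.048],1.97); print(telemetry.get_state()['ft_torque'])
```

```text
t 7.2 tcp [0.4696 0.3555 0.0476] yaw 1.969 F [-8.4  1.  17.8] j [ 0.51  0.45 -0.22  0.9   0.    1.68]
shift [-1.4 -0.6 -0.4] rot [ 0.001 -0.001 -0.001]
[ 0.03252563  1.77614137 -0.05028015]
```

Emit:
step_arm --moves '[[[0, -1, 2], [0, 0, 0], 40], [[0, -1, 4], [0, 0, 0], 40], [[0, -1, 4], [0, 0, 0], 40], [[0, -1, 4], [0, 0, 0], 40], [[0, -1, 4], [0, 0, 0], 40]]'

```text
clock: 7.62
tcp_pos: [0.4696, 0.3556, 0.0475]
orientation: [0.001, 0.553, 0.833, 0.002]
wrist_force: [-14.2, -3.7, 40.5]
finger_gap: 0.0449
grip_force: 105.5
```

Run:
```python
from h import *
to([.4696,.354,.048],1.97)
a,_=shot('side'); b,_=shot('scene'); w,P=shot('wrist')
T=telemetry.get_state()['tcp_pos']; m=np.zeros(w.shape[:2],np.uint8); m[250:368,250:378]=w[250:368,250:378].min(2)>150
print('rim top px',proj(P,T+[0,0,.032]))
t=np.hstack([cv2.resize(a[225:325,310:430],None,fx=3.3,fy=3,interpolation=2),cv2.resize(b[120:220,210:330],None,fx=3.3,fy=3,interpolation=2)])
t=np.vstack([t,cv2.resize(w[220:380,120:520],(792,290))]); cv2.imwrite('pics/f1.png',t[:,:,::-1])
```

```text
t 7.6167 tcp [0.4696 0.3556 0.0475] yaw 1.97 F [-14.2  -3.7  40.5] j [ 0.51  0.45 -0.22  0.89  0.    1.68]
shift [-1.5 -0.7 -0.6] rot [ 0.005 -0.001 -0.   ]
rim top px [314.63272683 308.07931196]
```

View pics/f1.png

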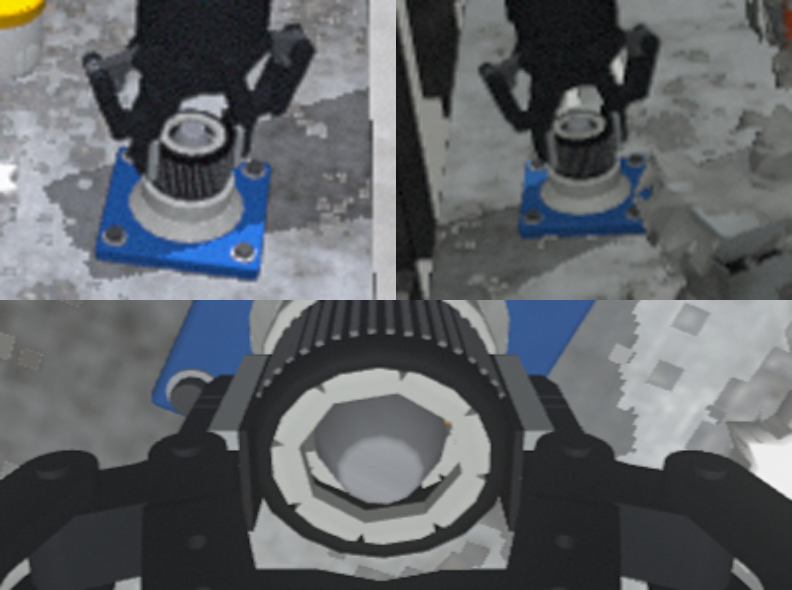

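The collar sits on the seat tube in every view with the spigot tip standing just proud of its rim. Adding 22 N moved it only 0.1 mm, so it is home; I'll ease the push to about 28 N.

Emit:
step_arm --moves '[[[0, 0, -2], [0, 0, 0], 40], [[0, 0, -2], [0, 0, 0], 40], [[0, 0, -2], [0, 0, 0], 40], [[0, 0, -2], [0, 0, 0], 40]]'

```text
clock: 8.1
tcp_pos: [0.4696, 0.3556, 0.0476]
orientation: [0.001, 0.553, 0.833, 0.002]
wrist_force: [-9.0, -1.1, 27.6]
finger_gap: 0.0451
grip_force: 103.8
```

```bash
python3 -c "
from workcell import env
print(env.hand_in())"
```

```text
the job is handed in; nothing more can be done
None
```

The collar is home on the larger mount's seat, held with about a 104 N grip and a 28 N push, and the job is handed in at about 8 s; its keyways were already in line with the lugs, so it dropped past them without a turn, and I never touched the jar, bolt or scraper.

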